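Hold the magnifier over the soldered pendant

ROBOT

A 7-joint arm with a two-finger parallel gripper is mounted at the origin on the work surface. World frame = base frame: x ahead of the robot, y to its left, z up, the work surface at z = 0. Lengths are in m, angles in rad, forces in N, time in s.
With the tool pointing down it reaches from about 0.35 to 0.775 m from the base axis. Payload 3.1 kg.
Tool frame: the origin (TCP) lies midway between the tips of the shut fingers; the grasp point (between the pads) lies 19 mm behind it; z points along the fingers, x is the direction in which the jaws open and shut, and the axes are right-handed (so a half turn about z gives the same grasp; the last joint's range is limited). The gripper opens to 85 mm and grips with 20 to 120 N. Pads are 22 mm wide; open, the fingers measure 114 mm over their backs; the gripper's body (76 mm by 85 mm) begins 54 mm behind the grasp point. The pads swing forward as they close: fully open they stand 13 mm farther back than shut.
Start: joints at [1.28, 0.311, 0.014, 1.512, -0.004, 1.319, -0.027], TCP at [0.135, -0.533, 0.231] pointing down, gripper open.
Joint ranges: [-2.7, 2.7], [-0.3, 1.91], [-1.27, 1.3], [0.12, 2.57], [-1.44, 4.58], [0.2, 2.03], [-3.05, 3.05]. Speed limits (rad/s): [2.79, 2.79, 3.14, 3.14, 3.14, 3.14, 3.14].

INTERFACE

Orientations are given as a unit quaternion [w, x, y, z].
In Python, from plant import env, sense, cams gives the robot as it stands. Calls block until the motion is done:
- env.move_pose(position, orientation): joint-space move of the TCP to a pose.
- env.move_linear(position, rot=None, feed=0.15): straight line of the TCP; rot=None keeps the orientation; feed is the mean speed in m/s.
- env.goto_joints(angles): joint-space move.
- env.move_gripper(opening): finger opening in m; the grip force is fixed at half the most; returns when the fingers have stopped.
- env.dwell(seconds).
- env.ik(position, orientation): joint angles nearest the present ones, or None.
- sense(): the state.
- cams.capture(name): name is "side" or "top"; returns a dict with "img" (480x640x3 uint8, red, green, blue), "fx", "fy", "cx", "cy" (pixels), "extrinsics" (4x4, takes a point from camera to world coordinates). Camera axes: x right, y down, z forward; pixel columns grow to the right and rows downward; lengths in m; the calibration is good to about 2 mm. A picture is of the moment at which its call begins. There is no depth.
A pose or a line that the arm cannot do raises env.PlanningError and nothing moves.
- env.job_done(): hands the job in, once; it reports no verdict.
The state is a dict: "t": time; "q": joint angles; "joint_vel": joint speeds; "joint_torque": joint torques, N m; "ee_pos": TCP position; "eef_rot": TCP orientation; "wrist_force": force on the tool from outside, world axes, zero at the start; "wrist_torque": the same for the moment, N m; "width": finger opening in m.
Only numpy, scipy, OpenCV 4.12 (cv2) and the standard library are available. Lean on these libraries where they do the work, as an engineer would, in place of code of your own. Each camera call takes 0.05 s, during which the arm holds its last target. There are 200 camera calls.

TASK

Take the hand magnifier by its handle, draw it out of the slanting slot of its wooden stand, turn it level and hold it with the lens centred over the round pendant on the soldering board, about 7 cm above it, so that the whole pendant disc can be inspected through the glass. Keep the gripper off the lens and its rim, and leave the stand, the other two copper pieces, the pendant, the charcoal block and the tweezers where they are. Finish while still holding the magnifier there, level and quite still, gripped only by the handle and resting on nothing.

Things in the scene. Friction and masses are not known exactly. Their poses are not given: they have to be found in the camera images.
- magnifier: hand magnifier, 0.11 to 0.22 kg: clear lens in a round steel rim, 80 mm across, 10 mm thick; straight black handle. Origin: lens centre. z: square to the lens (either face up will do). The handle runs along -x: thin steel neck to x = -55 mm, black handle (16 mm wide along y, 14 mm thick along z) from -55 to -145 mm. Centre of mass near x = -25 mm
- lens (a point): centre of the magnifier's lens, same frame as magnifier. At the start the lens end sits in the stand's slot
- grip (a point): good place to grip: on the handle's axis, 95 mm from the lens centre (50 mm of handle lie beyond it); axes as magnifier. At the start the handle slants up out of the stand at about 45 degrees, leaning towards the robot side, with its y level: it can be gripped across its 16 mm width from straight above
- stand: loose beech tool stand, 1 kg, 104 mm deep (x -44 to +60), 220 mm wide (y), 88 mm high. Origin: on the bench under it. Its front face slopes at 45 degrees and looks up and to the stand's -x, the robot side. Two file handles (19 mm thick, part of the stand) stick 86 mm out of that face at y = -90 and +90 mm, parallel to the magnifier's handle
- slot_mouth (a point): middle of the slot's mouth on the sloping face, 64 mm above the bench; axes as stand (z up). The slot is 86 mm wide (y), 11.8 mm thick and 46 mm deep, square into the face: the magnifier is drawn out along it, towards the stand's -x and +z in equal parts
- board: pale, scorched soldering board, fixed, 200 mm (x) by 240 mm (y), 24 mm thick. Origin: centre of its underside on the bench. The three copper pieces lie on it, in any order along y
- pendant: the round copper pendant lying on the board: a disc 44 mm across and 3 mm thick with a round raised setting 25 mm across in its middle, 10 mm high in all, and a small wire loop at its edge (along +x, 30 mm out). Origin: centre of its underside; z up
- pendant_top (a point): top centre of the pendant's setting, 10 mm above the pendant's underside
- band: plain copper finger ring lying flat on the board, 25 mm across, 7 mm high, origin at the centre of its underside: leave it
- bar: copper bar, 12 x 44 x 3 mm with three small round studs (7.5 mm high), lying on the board, origin at the centre of its underside: leave it
- charcoal: black charcoal soldering block, 55 x 90 x 33 mm, loose on the bench, origin at the centre of its underside: leave it
- tweezers: steel tweezers lying flat on the bench, 150 mm long along x, 7 mm high, origin near the middle on the underside: leave them
Not all that is in view belongs to the job. What is shaped like the magnifier but red or turquoise is not meant. Leave any blue look-alike of the pendant alone.

How it is judged:
On the way:
1. the magnifier is drawn clear of the stand, held by the fingers (distance between lens and slot_mouth above 0.06 m and contact force between magnifier and stand below 0.05 N and contact force between magnifier and the fingers above 1 N), for 0.1 s.
At the end, for the whole second after the job is handed in: Held still by the handle, touching neither stand, board nor charcoal: lens centre within 14 mm of the pendant's centre seen from above, 45 to 100 mm above its top, level within 0.2 rad. Copper pieces moved under 8 mm, charcoal and tweezers under 10 mm, stand under 20 mm and 0.1 rad (horizontal distance between lens and pendant_top below 0.014 m and z of lens in the frame of pendant_top between 0.045 and 0.1 m and (angle between magnifier's own z axis and vertical below 0.2 rad or angle between magnifier's own z axis and vertical above 2.94 rad) and contact force between magnifier_c2 and the fingers above 1 N and contact force between magnifier and stand below 0.05 N and contact force between magnifier and board below 0.05 N and contact force between magnifier and charcoal below 0.05 N and linear speed of magnifier below 0.02 m/s and angular speed of magnifier below 0.15 rad/s and distance of each of pendant, band, bar from where it was at the start of the episode below 0.008 m and distance of stand from where it was at the start of the episode below 0.02 m and angle between stand's own z axis and vertical below 0.1 rad and distance of each of charcoal, tweezers from where it was at the start of the episode below 0.01 m); the arm keeps its last pose, push and grip.
It fails at once if the gripper touches the lens or its rim (contact force between the fingers and magnifier_c0 above 0.3 N).
It fails at once if the stand is dragged (more than 20 mm) or tipped (distance of stand from where it was at the start of the episode above 0.02 m or angle between stand's own z axis and vertical above 0.2 rad).
It fails at once if a copper piece is shifted by more than 8 mm (distance of any of pendant, band, bar from where it was at the start of the episode above 0.008 m).
It fails at once if the charcoal block or the tweezers are shifted by more than 10 mm (distance of any of charcoal, tweezers from where it was at the start of the episode above 0.01 m).
It also fails if it takes over 38 s, if anything falls off the work surface, if the arm or the gripper's body presses on something with over 40 N, if the wrist force passes 120 N, or if a joint passes its speed limit or range.

## Working session

There is one attempt and no reset: what is moved stays moved. The work goes in short steps, each a Python script; the robot and the scene stay as the last script left them, time stands still between calls to the robot, and variables do not carry over. Pictures are saved under pics/ and viewed, about 8 in all and at most 12, crops included, and the job is handed in when it is done.

```bash
ls; mkdir -p pics; python3 - <<'E'
from plant import env,sense,cams
import cv2,numpy as np
for n in("side","top"):
    c=cams.capture(n);cv2.imwrite(f"pics/{n}0.png",c["img"][:,:,::-1]);print(n,c["fx"],c["fy"],c["cx"],c["cy"]);print(np.round(c["extrinsics"],4))
s=sense();print(s["t"],s["ee_pos"],s["eef_rot"],s["width"],s["q"])
E
```

```text
pics
side 611.1997778464877 611.1997778464877 318.5024219947004 238.56469199965392
[[-0.9561 -0.2244  0.1887  0.305 ]
 [-0.293   0.7093 -0.6411  0.8707]
 [ 0.01   -0.6682 -0.7439  1.2041]
 [ 0.      0.      0.      1.    ]]
top 502.49491515172684 502.49491515172684 313.6928693399523 244.30412092454964
[[-0.0183 -0.9944  0.1043  0.4691]
 [-0.9998  0.0194  0.0091 -0.0796]
 [-0.0111 -0.1041 -0.9945  1.0872]
 [ 0.      0.      0.      1.    ]]
0.1 [ 0.13527357 -0.53240711  0.2303272 ] [-6.31581678e-04  7.89395152e-01 -6.13884446e-01 -8.85004015e-04] 0.08556448705660806 [ 1.28029935  0.31164075  0.01400244  1.51290978 -0.00440401  1.31924743
 -0.02721206]
```

View pics/top0.png

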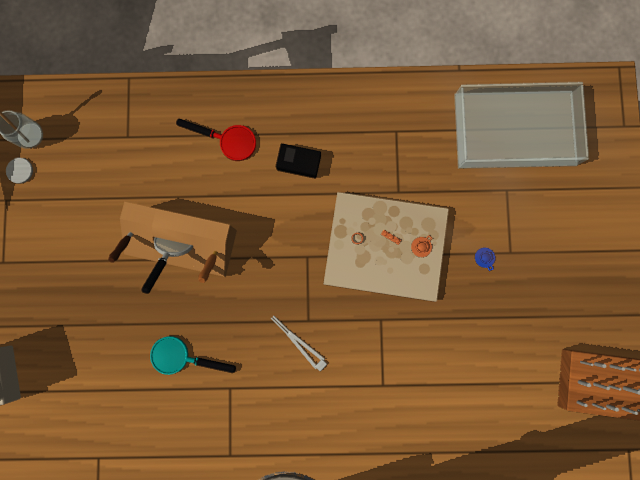

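View pics/side0.png

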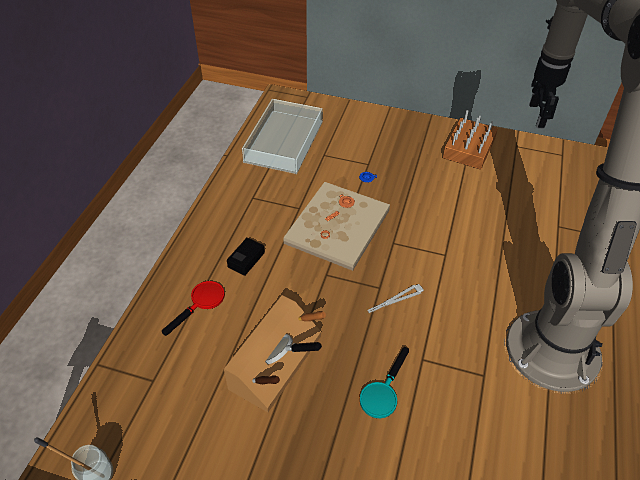

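The top view shows the real magnifier in the stand, with its lens at about (172,247) and its black handle from (165,262) to (147,290). The look-alikes are the red one at (238,142) and the turquoise one at (170,355). The pendant is the copper disc at (422,246). It could be confused with the band (358,238), the bar (391,237) or the blue look-alike (485,258). In the side view the handle is at (305,347) and the pendant at (346,201). One close crop will confirm the choice.

```bash
python3 - <<'E'
import cv2,numpy as np
t=cv2.imread("pics/top0.png");s=cv2.imread("pics/side0.png")
a=cv2.resize(t[195:305,95:245],(400,293),interpolation=2)
b=cv2.resize(s[280:420,215:355],(400,400),interpolation=2)
c=cv2.resize(t[205:285,340:450],(400,290),interpolation=2)
d=cv2.resize(s[175:255,285:395],(400,290),interpolation=2)
im=np.zeros((600,800,3),np.uint8)
im[:293,:400]=a;im[300:590,:400]=c;im[:400*3//4,400:]=cv2.resize(b,(400,300));im[300:590,400:]=d
cv2.imwrite("pics/crop.png",im)
E
```

```text
(no output)
```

View pics/crop.png

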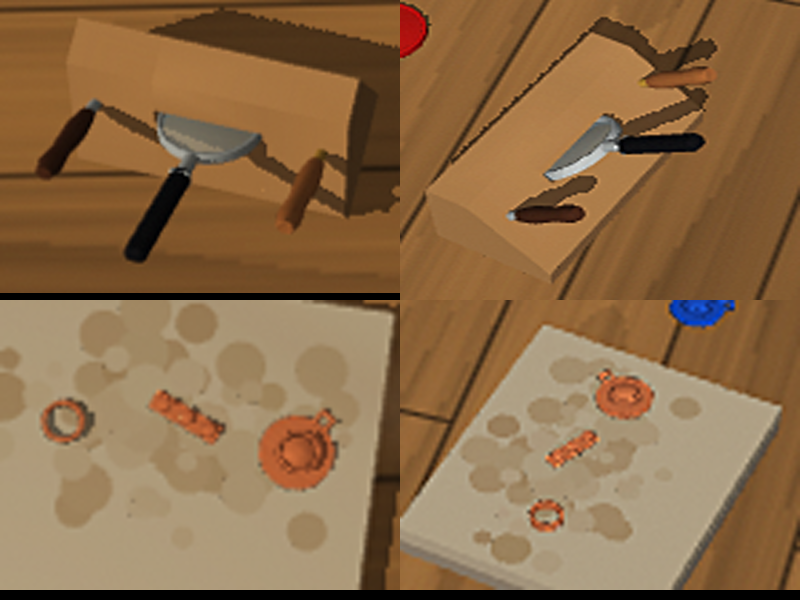

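The crop confirms it: clear lens, steel rim and black handle, sitting between two brown file handles. The pendant is the disc with the raised setting and the loop. Next I measure both.

```bash
cat > h.py <<'E'
import cv2,numpy as np
from plant import env,sense,cams
from scipy.spatial.transform import Rotation as R
def ray(c,p):
    E=c["extrinsics"];d=E[:3,:3]@[(p[0]-c["cx"])/c["fx"],(p[1]-c["cy"])/c["fy"],1]
    return E[:3,3],d/np.linalg.norm(d)
def onz(c,p,z):
    o,d=ray(c,p);return o+d*(z-o[2])/d[2]
def tri(r):
    A=sum(np.eye(3)-np.outer(d,d) for o,d in r);b=sum((np.eye(3)-np.outer(d,d))@o for o,d in r)
    x=np.linalg.solve(A,b);return x,[np.linalg.norm(np.cross(x-o,d)) for o,d in r]
def blob(m,roi):
    x0,y0,x1,y1=roi;k=np.zeros(m.shape,np.uint8);k[y0:y1,x0:x1]=m[y0:y1,x0:x1]
    n,l,st,ce=cv2.connectedComponentsWithStats(k);i=1+np.argmax(st[1:,4]);return (l==i).astype(np.uint8)
def axis(m):
    ys,xs=np.nonzero(m);P=np.c_[xs,ys].astype(float);c=P.mean(0);u=np.linalg.svd(P-c,full_matrices=False)[2][0]
    s=(P-c)@u;return c+u*(s.min()-.5),c+u*(s.max()+.5),len(P)
def handle(rois):
    cs={n:cams.capture(n) for n in rois};pl=[];ends=[]
    for n,r in rois.items():
        c=cs[n];a,b,k=axis(blob((c["img"].max(2)<60).astype(np.uint8),r));ends.append((a,b));print(n,a,b,k)
        o,d1=ray(c,a);_,d2=ray(c,b);nn=np.cross(d1,d2);pl.append((nn/np.linalg.norm(nn),o))
    u=np.cross(pl[0][0],pl[1][0]);u/=np.linalg.norm(u)
    p0=np.linalg.lstsq(np.array([q[0] for q in pl]),np.array([q[0]@q[1] for q in pl]),rcond=None)[0]
    out=[]
    for n,e in zip(rois,ends):
        for x in e:
            o,d=ray(cs[n],x);A=np.c_[u,-d];t=np.linalg.lstsq(A,o-p0,rcond=None)[0];out.append(p0+u*t[0])
    return u,out,cs
E
python3 - <<'E'
from h import *
np.set_printoptions(precision=4,suppress=True)
u,e,cs=handle({"top":(130,240,195,300),"side":(290,325,330,365)})
print("u",u,"elev",np.degrees(np.arcsin(abs(u[2]))),"az",np.degrees(np.arctan2(u[1],u[0])));print(np.array(e))
r=[]
for n,roi in {"top":(405,230,440,265),"side":(328,188,362,215)}.items():
    c=cs[n];I=c["img"].astype(int);m=((I[...,0]-I[...,2]>85)&(I[...,0]>130)&(I[...,0]-I[...,1]>60)).astype(np.uint8)
    b=blob(m,roi);b2=cv2.morphologyEx(cv2.morphologyEx(b,3,np.ones((5,5))),cv2.MORPH_OPEN,cv2.getStructuringElement(2,(11,11) if n=="top" else (9,9)))
    ct=max(cv2.findContours(b2,0,1)[0],key=cv2.contourArea);el=cv2.fitEllipse(ct)
    print(n,b.sum(),b2.sum(),el, onz(c,el[0],.0265));r.append(ray(c,el[0]))
print(tri(r))
# stand file handles, brown; board corners
c=cs["top"];I=c["img"].astype(int)
for p in [(337,192),(449,207),(437,300),(324,285)]: print("board",onz(c,p,.024))
# stand top edge / base
for p in [(120,205),(235,225)]: print("stand top",onz(c,p,.088))
E
```

```text
top [165.5084 255.5319] [143.3624 292.797 ] 328
side [321.4778 345.6216] [290.5303 347.511 ] 235
u [ 0.7116 -0.175  -0.6804] elev 42.87745210680299 az -13.815263338318479
[[0.5568 0.2257 0.0906]
 [0.4825 0.244  0.1616]
 [0.4798 0.2447 0.1642]
 [0.5521 0.2269 0.095 ]]
top 292 321 ((421.17913818359375, 246.29493713378906), (18.8166446685791, 19.916404724121094), 37.13329315185547) [ 0.5716 -0.2972  0.0265]
side 137 134 ((345.9857177734375, 201.47042846679688), (10.518917083740234, 14.203201293945312), 95.83096313476562) [ 0.5719 -0.2976  0.0265]
(array([ 0.5717, -0.2971,  0.0269]), [np.float64(0.00010651027856898416), np.float64(0.00010651027856878776)])
board [ 0.6926 -0.122   0.024 ]
board [ 0.6551 -0.3605  0.024 ]
board [ 0.4581 -0.3263  0.024 ]
board [ 0.4938 -0.09    0.024 ]
stand top [0.6615 0.3202 0.088 ]
stand top [0.6159 0.0871 0.088 ]
```

```bash
cat >> h.py <<'E'
def tool(az,tilt,sg):
    "tool z tilted forward (towards az) by tilt from straight down; jaws level, across az"
    v=np.array([-np.sin(az),np.cos(az),0]);f=np.array([np.cos(az),np.sin(az),0])
    z=f*np.sin(tilt)-np.array([0,0,1])*np.cos(tilt);x=sg*v
    q=R.from_matrix(np.c_[x,np.cross(z,x),z]).as_quat();return np.r_[q[3],q[:3]],z
AZ=np.radians(-13.7);PEND=np.array([.5717,-.2972,.0339])
G=np.array([.4812,.2443,.163])+.05*np.array([np.cos(AZ)*.7071,np.sin(AZ)*.7071,-.7071])
OUT=-np.array([np.cos(AZ),np.sin(AZ),-1])*.7071
def tcp(g,z): return g+.019*z
def final(az,tilt,h,sg,L=.095):
    q,z=tool(az,tilt,sg);return tcp(PEND+[0,0,h]-L*np.array([np.cos(az),np.sin(az),0]),z),q
E
python3 - <<'E'
from h import *
np.set_printoptions(precision=3,suppress=True)
print("G",G)
for sg in(1,-1):
    q,z=tool(AZ,0,sg)
    for g in(G+[0,0,.12],G,G+.08*OUT,G+.08*OUT+[0,0,.1]): print(sg,env.ik(tcp(g,z),q))
    for a in(-60,-40,-27,-10,0):
        for h in(.2,.07): print("fin",a,h,env.ik(*final(np.radians(a),np.pi/4,h,sg)))
E
```

```text
G [0.516 0.236 0.128]
1 [ 0.14   0.483 -0.888  1.443  0.375  1.392  0.573]
1 [ 0.155  0.611 -0.907  1.616  0.513  1.17   0.462]
1 [ 0.26   0.541 -1.123  1.659  0.508  1.268  0.368]
1 [ 0.063  0.33  -0.785  1.498  0.234  1.41   0.6  ]
fin -60 0.2 [ 0.78   0.225 -0.914  2.033  1.171  0.981 -0.281]
fin -60 0.07 [ 0.588  0.47  -0.75   2.163  1.519  0.986 -0.706]
fin -40 0.2 [ 0.894 -0.023 -0.678  2.214  0.986  0.391  0.257]
fin -40 0.07 [ 0.549  0.261 -0.391  2.367  1.985  0.483 -0.782]
fin -27 0.2 [-0.482 -0.163  0.845  2.291  0.793  0.235  0.798]
fin -27 0.07 [ 1.361  0.406 -1.061  2.39   2.257  0.444 -0.572]
fin -10 0.2 [-0.368 -0.079  1.082  2.229 -0.914  0.406  2.891]
fin -10 0.07 [ 1.375  0.347 -0.725  2.322  4.106  0.214 -2.   ]
fin 0 0.2 [-0.174  0.113  1.125  2.141 -1.153  0.781 -2.99 ]
fin 0 0.07 [ 1.591  0.469 -0.87   2.22  -1.301  0.232 -2.603]
-1 [ 0.122  0.474 -0.857  1.444  0.358  1.386 -2.556]
-1 [ 0.18   0.631 -0.954  1.615  0.546  1.185 -2.705]
-1 [ 0.312  0.611 -1.245  1.658  0.597  1.314 -2.848]
-1 [ 0.3    0.483 -1.213  1.491  0.452  1.48  -2.725]
fin -60 0.2 [ 0.905  0.275 -1.077  2.03   1.219  1.04   2.835]
fin -60 0.07 [ 0.698  0.527 -0.898  2.16   1.556  1.072  2.436]
fin -40 0.2 [ 1.404 -0.02  -1.167  2.204  0.969  0.374 -2.856]
fin -40 0.07 [-0.14   0.245  0.378  2.391  2.184  0.318  2.097]
fin -27 0.2 [ 1.679 -0.112 -1.144  2.237 -0.642  0.2   -0.964]
fin -27 0.07 [ 1.22   0.332 -0.881  2.393  2.392  0.374  2.395]
fin -10 0.2 [ 1.041  0.003 -0.303  2.192 -1.033  0.455 -0.164]
fin -10 0.07 [ 1.375  0.347 -0.725  2.322  4.106  0.214  1.142]
fin 0 0.2 [ 1.139  0.089 -0.291  2.104 -1.018  0.646  0.036]
fin 0 0.07 [ 1.591  0.469 -0.87   2.22  -1.301  0.232  0.539]
```

```bash
python3 - <<'E'
from h import *
np.set_printoptions(precision=4,suppress=True)
q,z=tool(AZ,0,1)
env.move_pose(tcp(G+[0,0,.14],z),q)
env.move_gripper(.06)
env.move_linear(tcp(G+[0,0,.04],z),feed=.2)
s=sense();print(s["t"],s["ee_pos"],s["wrist_force"],s["width"])
for n,b in(("top",(95,195,245,305)),("side",(215,280,355,420))):
    cv2.imwrite(f"pics/a_{n}.png",cams.capture(n)["img"][:,:,::-1])
t=cv2.imread("pics/a_top.png")[180:310,80:260];d=cv2.imread("pics/a_side.png")[260:420,200:360]
cv2.imwrite("pics/a.png",np.hstack([cv2.resize(t,(400,289)),cv2.resize(d,(289,289))]))
E
```

```text
4.2333 [0.5162 0.2364 0.1495] [ 0.1926 -0.8208  0.0268] 0.05978130317202423
```

View pics/a.png

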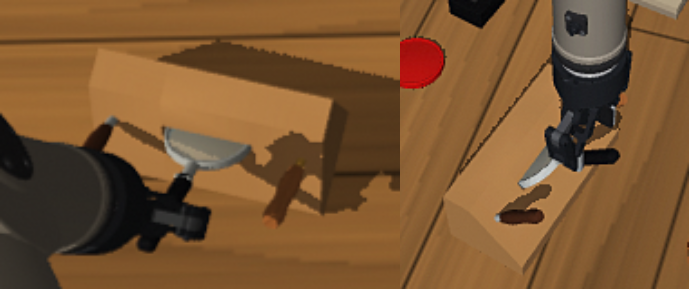

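The open fingers straddle the handle (the tip shows past them in the side view at about (600,156) of the crop) and are well clear of the rim. I'll descend, grip and draw.

```bash
python3 - <<'E'
from h import *
np.set_printoptions(precision=4,suppress=True)
q,z=tool(AZ,0,1)
def p(l):
    s=sense();print(l,s["t"],s["ee_pos"],s["wrist_force"],s["wrist_torque"],s["width"])
env.move_linear(tcp(G,z),feed=.12);p("down")
env.move_gripper(0.0);p("grip")
if sense()["width"]>.012:
    env.move_linear(tcp(G+.02*OUT,z),feed=.06);p("20")
    env.move_linear(tcp(G+.085*OUT,z),feed=.1);p("85")
    for n in("top","side"): cv2.imwrite(f"pics/b_{n}.png",cams.capture(n)["img"][:,:,::-1])
t=cv2.imread("pics/b_top.png")[180:310,80:260];d=cv2.imread("pics/b_side.png")[240:420,200:380]
cv2.imwrite("pics/b.png",np.hstack([cv2.resize(t,(400,289)),cv2.resize(d,(289,289))]))
E
```

```text
down 4.8167 [0.5159 0.2361 0.1092] [ 0.2379 -0.2021  1.2049] [ 0.0077  0.0243 -0.0119] 0.05996456506566913
grip 5.2833 [0.5159 0.2362 0.1094] [-0.3557 -0.8489  3.9534] [-0.1403  0.0478 -0.0003] 0.014689898234252074
20 5.7667 [0.5014 0.2399 0.1233] [0.3983 0.5848 0.1609] [-0.002  -0.1919 -0.01  ] 0.015562015838467627
85 6.5667 [0.4572 0.2496 0.1684] [-0.2455 -0.3462 -2.3873] [-0.0346  0.0817 -0.0244] 0.014930784168840331
```

View pics/b.png

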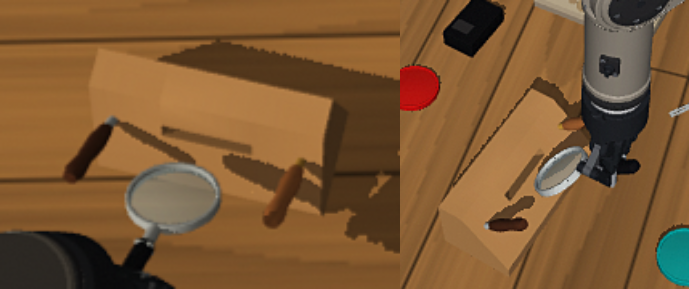

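The lens is fully out of the slot, the stand is unmoved, and the fingers are on the black handle only. Next I lift, turn level and hover over the pendant.

```bash
python3 - <<'E'
from h import *
np.set_printoptions(precision=4,suppress=True)
q,z=tool(AZ,0,1)
env.move_linear(tcp(G+.085*OUT+[0,0,.1],z),feed=.15)
P,Q=final(np.radians(-60),np.pi/4,.16,1)
print(env.ik(P,Q)); env.move_pose(P,Q); env.dwell(.3)
s=sense();print(s["t"],s["ee_pos"],P,s["wrist_force"],s["width"],s["q"])
for n in("top","side"): cv2.imwrite(f"pics/c_{n}.png",cams.capture(n)["img"][:,:,::-1])
t=cv2.imread("pics/c_top.png")[150:330,310:510];d=cv2.imread("pics/c_side.png")[120:300,250:450]
cv2.imwrite("pics/c.png",np.hstack([cv2.resize(t,(400,360)),cv2.resize(d,(400,360))]))
E
```

```text
[ 0.2373  0.2022 -0.304   2.0973  1.1593  0.8264 -0.351 ]
9.5333 [ 0.5313 -0.2262  0.1806] [ 0.5309 -0.2266  0.1805] [ 0.8103  0.2578 -1.8257] 0.014820210203734393 [ 0.2368  0.2022 -0.3042  2.0968  1.1592  0.8264 -0.351 ]
```

View pics/c.png

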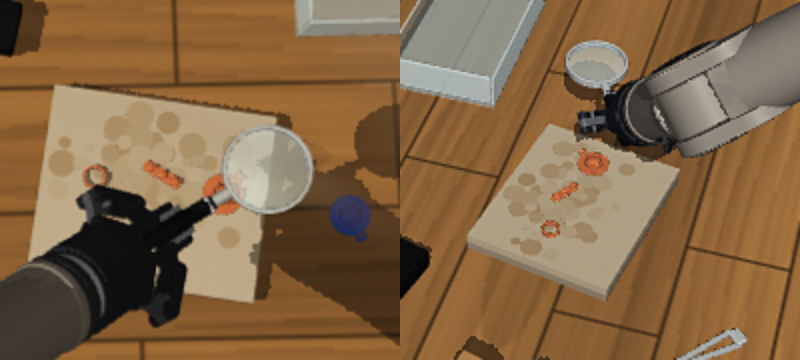

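```bash
cat >> h.py <<'E'
def lens(rois):
    r=[]
    for n,roi in rois.items():
        c=cams.capture(n);hsv=cv2.cvtColor(c["img"],cv2.COLOR_RGB2HSV)
        m=((hsv[...,1]<60)&(hsv[...,2]>110)).astype(np.uint8);b=blob(m,roi)
        b=cv2.morphologyEx(b,3,np.ones((3,3)))
        ct=max(cv2.findContours(b,0,1)[0],key=cv2.contourArea);f=np.zeros_like(b);cv2.drawContours(f,[ct],-1,1,-1)
        f=cv2.morphologyEx(f,2,cv2.getStructuringElement(2,(13,13)))
        ct=max(cv2.findContours(f,0,1)[0],key=cv2.contourArea);el=cv2.fitEllipse(ct);print(n,np.round(el[0],1),np.round(el[1],1),round(el[2]),f.sum())
        r.append(ray(c,el[0]))
    x,e=tri(r);s=sense();Q=s["eef_rot"];z=R.from_quat(np.r_[Q[1:],Q[0]]).as_matrix()[:,2]
    v=x-(s["ee_pos"]-.019*z);print("lens",x,"res",e[0],"len",np.linalg.norm(v),"az",np.degrees(np.arctan2(v[1],v[0])),"pitch",np.degrees(np.arcsin(v[2]/np.linalg.norm(v))))
    print("off",x-PEND);return x,v
E
python3 - <<'E'
from h import *
np.set_printoptions(precision=4,suppress=True)
lens({"top":(415,205,475,265),"side":(325,130,370,180)})
E
```

```text
top [443.3 234.5] [43.9 45.2] 78 1616
side [347.9 151.6] [23.1 30.2] 93 583
lens [ 0.5755 -0.3019  0.1986] res 0.00017139236046344856 len 0.10109757841620244 az -59.47831928820396 pitch 2.657956085041186
off [ 0.0038 -0.0047  0.1647]
```

The lens centres triangulate to 0.2 mm. The lens is 6 mm past the pendant and pitched about 2.7°. I'll correct both and lower it.

```bash
python3 - <<'E'
from h import *
np.set_printoptions(precision=4,suppress=True)
P,Q=final(np.radians(-60),np.radians(43.3),.10,1,L=.101)
env.move_linear(P,rot=Q,feed=.08)
P,Q=final(np.radians(-60),np.radians(43.3),.068,1,L=.101)
env.move_linear(P,rot=Q,feed=.05); env.dwell(.8)
s=sense();print(s["t"],s["ee_pos"],P,s["wrist_force"],s["width"],np.abs(s["joint_vel"]).max())
c={}
for n in("top","side"): cv2.imwrite(f"pics/d_{n}.png",cams.capture(n)["img"][:,:,::-1])
t=cv2.imread("pics/d_top.png");d=cv2.imread("pics/d_side.png")
cv2.imwrite("pics/d.png",np.hstack([t[100:400,80:500][:, :],d[120:420,200:440]]))
lens({"top":(395,210,460,270),"side":(320,150,372,208)})
E
```

```text
12.2333 [ 0.5277 -0.221   0.088 ] [ 0.5277 -0.221   0.0881] [ 0.8534  0.5062 -1.4917] 0.015362001364094463 0.002043774894799186
top [428.9 242.1] [39.6 40.6] 90 1316
side [347.  180.9] [22.5 28.8] 95 543
lens [ 0.5723 -0.297   0.1032] res 0.0001093615355548026 len 0.10110732362339987 az -59.63130064365059 pitch 0.756877108423117
off [0.0006 0.0002 0.0693]
```

View pics/d.png

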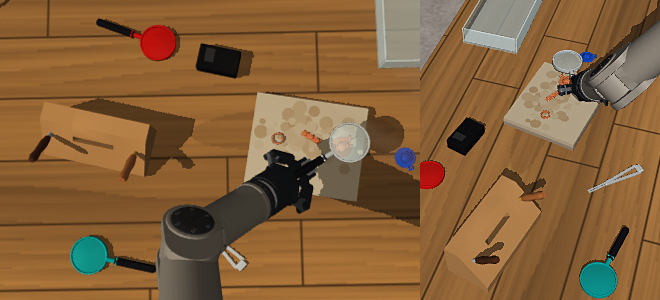

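The lens is over the pendant, offset under 1 mm and 69 mm above its top. The stand and the other pieces look undisturbed. I'm handing the job in.

```bash
python3 -c "
from plant import env,sense
env.job_done();s=sense();print(s['t'],s['width'],s['ee_pos'])"
```

```text
the job is handed in; nothing more can be done
the job is handed in; nothing more can be done
```

I gripped the magnifier by its black handle from above and drew it 85 mm out along the slot. I then lifted it, turned it level and held it over the pendant. The job was handed in at about 12.3 s of the 38 s allowed.

**Last checks, from both cameras:**
- **Position:** the lens centre is about 0.6 mm from the pendant's centre seen from above, and 69 mm above its top. The two camera rays agree to 0.1 mm.
- **Level:** the handle's pitch is about 0.8°. I did not measure roll about the handle separately.
- **Grip:** the fingers are 15 mm apart on the handle. The arm's joint speeds were about 0.002 rad/s.
- **Surroundings:** the stand, copper pieces, tweezers and charcoal looked unmoved in the last pictures. I judged this by eye, and the arm partly hid the tweezers in the top view.

**What disagreed:**
- The grip point came out about 101 mm from the lens, against the 95 mm planned.
- The magnifier sat about 2.7° pitched up after the turn.

I corrected both before lowering the lens to its final height.

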